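# Show a lacquered ferrule to the inspection camera on its track carrier

### The arm

A 7-joint arm with a two-finger parallel gripper is mounted at the origin on the work surface. World frame = base frame: x ahead of the robot, y to its left, z up, the work surface at z = 0. Lengths are in m, angles in rad, forces in N, time in s.
With the tool pointing down it reaches from about 0.425 to 0.925 m from the base axis. Payload 6.8 kg.
Tool frame: the origin (TCP) lies at the very end of the fingers, on their centre line; the grasp point (between the pads) lies 19 mm behind it; y points along the fingers, x is the direction in which the jaws open and shut, and the axes are right-handed (so a half turn about y gives the same grasp; the last joint's range is limited). The gripper opens to 88 mm and grips with 3 to 60 N. Pads are 20 mm wide; open, the fingers measure 115 mm over their backs; the gripper's body (75 mm by 178 mm) begins 61 mm behind the grasp point.
Start: joints at [-1.399, 0.477, 0.022, 1.555, -0.011, 1.109, -0.083], TCP at [0.186, 0.649, 0.223] pointing down, gripper open.
Joint ranges: [-2.96, 2.96], [-0.34, 2.1], [-1.41, 1.46], [0.24, 2.44], [-1.37, 4.51], [0.17, 1.92], [-2.96, 2.96]. Speed limits (rad/s): [2.39, 2.39, 3.14, 3.14, 3.14, 3.14, 3.14].

### API

Orientations are given as a unit quaternion [x, y, z, w].
In Python, from cell import state, grab_frame, calibration, finish_job gives the robot as it stands.
- The arm moves only by the tool send_rows, never from a script. Its argument "commands" is a list of rows, each an object with "jaw": the closure, from -1 (fully open) to 1 (shut); "slide": the shift along the tool's x, y, z in m, a list of three; "turn": the turn about the tool's y in rad. In form: [{"jaw": jaw, "slide": [dx, dy, dz], "turn": turn}, ...]. A call has 1 to 10 rows; each row is the pose to reach, as a shift and turn from the pose commanded when the call began, along the tool's axes at that moment; what a row does not reach only later rows make up. A row lasts 1/10 s, in which the tool goes at most 50 mm and 8.59 degrees, less where a joint would pass 70% of its speed; a pose out of reach is approached as far as the arm can. A call with a gripper value outside its range is refused whole. The fingers move at their own pace and stop on an object; "squeeze" is the grip in N (left out, the last holds). Time passes only in rows, so rows that repeat a pose let the fingers close. It gives the time, the measured TCP pose, the force and the opening at its end, in the units of the state.
- state(): the state, without advancing time (a new reading comes with each control period).
- grab_frame(name): name is "scene" or "top" or "wrist"; returns the picture (400x640x3 uint8, blue, green, red); there is no depth.
- calibration(name): a dict with "intrinsics" (3x3 intrinsics, pixels), "cam_to_world" (4x4, takes a point from camera to world coordinates). Camera axes: x right, y down, z forward; pixel columns grow to the right and rows downward; lengths in m; the calibration is good to about 2 mm. A picture is of the moment at which its call begins: read the wrist's pose just before it. calibration takes no time and is no camera call; for the wrist camera it gives the pose at the moment of the call.
- finish_job(): hands the job in, once; it reports no verdict.
The state is a dict: "t": time; "qpos": joint angles; "joint_velocities": joint speeds; "joint_efforts": joint torques, N m; "tcp_pos": TCP position; "ee_rot": TCP orientation; "ft_force": force on the tool from outside, world axes, zero at the start; "wrist_torque": the same for the moment, N m; "finger_gap": opening from 0.0 (shut) to 1.0 (fully open).
Only numpy, scipy, OpenCV 4.12 (cv2) and the standard library are available. Lean on these libraries where they do the work, as an engineer would, in place of code of your own. Each camera call takes 0.05 s, during which the arm holds its last target. There are 200 camera calls.

### The job

A freshly lacquered brass ferrule is parked against the rubber stop at one end of its track carrier; without touching the ferrule, lift the carrier by its black post and, before carrying it across, roll the ferrule to the line across the carrier's middle and steady it there for two seconds. Then carry it, balanced near the middle line all the way and never knocking hard on a stop, to the inspection station; keep it steady at the middle line, right over the round pad and at the height of the camera lens, for at least six seconds, and finish while still holding the carrier there in the air. Leave the other things on the bench alone.

Things in the scene. Friction and masses are not known exactly. Their poses are not given: they have to be found in the camera images.
- carrier: Loose aluminium carrier, 0.5 kg: plate 90 mm (its x) by 280 mm (its y), 6 mm thick, with a 60 mm wide tongue to x = -135 mm. On it a steel track 54 mm wide along y between 8 mm high side curbs. Origin: centre of the 90 by 280 plate's underside; z up; x points away from the robot at the start (yaw within 0.35 rad). A black line across marks the middle, y = 0.
- post (a point): Point on the axis of the carrier's handle, at carrier x = -105, y = 0, z = 70 mm. The handle is an upright black post, 24 by 24 mm square, sides along the carrier's x and y, reaching from 6 to 100 mm above the carrier's underside.
- middle (a point): Point above the middle line, at carrier x = 0, y = 0, z = 55 mm: the ferrule's middle should be here. The track is arched along y, highest at the line (20 mm above the underside), with 1.5 m radius: y m from the middle it slopes down outwards by y/1.5 rad, so a ferrule off the middle rolls away to the nearer end. It meets an end stop 85 mm from here.
- ferrule: Loose brass lamp ferrule, a drum of 70 mm diameter, 50 mm long, 0.2 kg, lying across the track; origin at its middle. It turns as it rolls: use its position only. Starts at the +y stop. It rolls along the carrier's y: a = 0.65 g times the track's slope (tilt and arch) downhill, less 0.65 g times 0.005 to 0.015 rolling resistance, less 0.65 times the carrier's acceleration.
- stop_a: Rubber end stop of the carrier at its +y end, an upright plate 62 by 12 mm and 58 mm high, fixed to the carrier; origin at the middle of its lower edge, at carrier y = +126 mm, z = 6 mm.
- stop_b: The same end stop at the carrier's -y end, at carrier y = -126 mm.
- station: Inspection station fixed on the bench: steel base plate from x = -55 to +145 mm, 120 mm wide (y), 10 mm thick. On it a round white pad of 80 mm diameter, top at 14 mm, centred on the origin (which lies at bench height), and beyond it a grey post with a camera, from x = 88 mm (lens front) to 138 mm, 56 mm wide, 165 mm high, looking along the station's -x.
- view (a point): The viewing point: straight above the pad's centre, 140 mm above the bench, at the height of the camera lens's axis. The ferrule's middle should be here.
- relay_housing: Bystander: loose grey relay housing, 60 by 80 mm, 57 mm high; origin at the centre of its underside.
- test_light: Bystander: loose red test-light body, round, 36 mm diameter, 58 mm high, standing; origin at the centre of its underside.
- bushing: Bystander: loose aluminium rivet bushing, ring of 36 mm outer diameter, 22 mm high; origin at the centre of its underside.
Mind the look-alikes: they are no part of the job. What is shaped like the station but brown or purple is not meant.

How it is judged:
By the outcome, as a careful person would: the job done as asked, in the order asked, and still so for the second after the job is handed in, while the arm keeps its last pose, push and grip.
It also fails if it takes over 72 s, if anything falls off the work surface, if the arm or the gripper's body presses on something with over 40 N, if the wrist force passes 120 N, or if a joint passes its speed limit or range.

## Working session

There is one attempt and no reset: what is moved stays moved. The work goes in short steps, Python scripts to look and compute and a tool call to move; the robot and the scene stay as the last step left them, time stands still between calls to the robot, and variables do not carry over. Pictures are saved under pics/ and viewed, about 8 in all and at most 12, crops included, and the job is handed in when it is done.

Besides the shell and the picture viewer there is one more tool, called after ">>>" as a command line: name --argument value ..., lists and objects as JSON in quotes. send_rows: Moves the arm, as the interface text tells. Its arguments: {"type":"object","properties":{"commands":{"type":"array","items":{"type":"object","properties":{"jaw":{"type":"number"},"slide":{"type":"array","items":{"type":"number"}},"turn":{"type":"number"}}}},"squeeze":{"type":"number"}},"required":["commands"]}

```bash
ls; mkdir -p pics; python3 - <<'E'
from cell import *
import cv2,numpy as np
s=state();print(s)
for n in("scene","top"):
    c=calibration(n);print(n,np.round(c["intrinsics"],1).tolist(),np.round(c["cam_to_world"],4).tolist())
    cv2.imwrite(f"pics/{n}0.png",grab_frame(n))
E
```

```text
pics
{'t': 0.0, 'qpos': array([-1.39909834,  0.47778878,  0.02233879,  1.55641315, -0.01143552,
        1.10930966, -0.08309126]), 'joint_velocities': array([ 0.00022982, -0.00079505,  0.00150121, -0.00044683,  0.00041543,
       -0.00078824,  0.00202704]), 'joint_efforts': array([ 5.28497112e-04, -5.82857645e+01,  1.53485667e+00, -2.72613823e+01,
       -5.43561915e-02,  1.67770009e-02,  1.31023444e-04]), 'tcp_pos': array([0.18627821, 0.64817507, 0.2217055 ]), 'ee_rot': array([ 0.56525589,  0.42494766, -0.42587308, -0.56439117]), 'ft_force': array([-0.15976922, -0.07867688,  0.33285832]), 'wrist_torque': array([-0.00126924,  0.03719396, -0.03475134]), 'finger_gap': 1.002778004826547}
scene [[399.8, 0.0, 316.4], [0.0, 399.8, 204.5], [0.0, 0.0, 1.0]] [[-0.015, 0.7133, -0.7007, 1.2062], [0.9999, 0.012, -0.0093, 0.0847], [0.0018, -0.7007, -0.7134, 0.8691], [0.0, 0.0, 0.0, 1.0]]
top [[366.4, 0.0, 325.1], [0.0, 366.4, 200.5], [0.0, 0.0, 1.0]] [[0.1331, -0.971, 0.1988, 0.2955], [-0.9911, -0.131, 0.0234, 0.0433], [0.0033, -0.2001, -0.9798, 0.9937], [0.0, 0.0, 0.0, 1.0]]
```

View pics/top0.png

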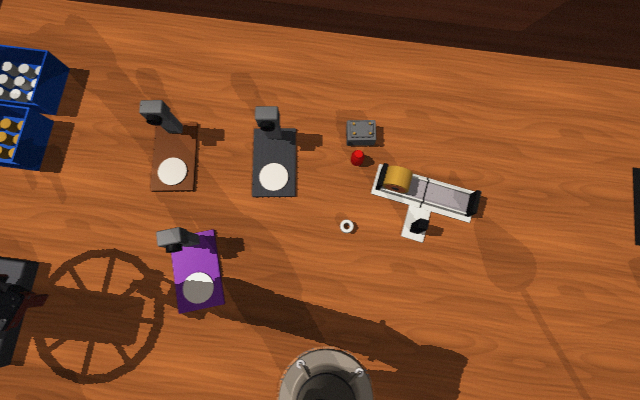

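View pics/scene0.png

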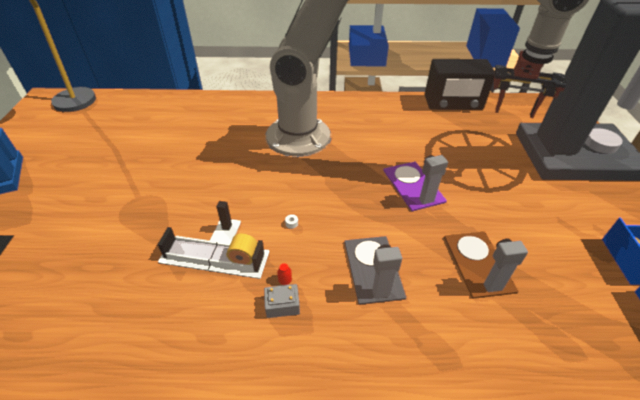

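Top view, with the pixels that matter:
- Carrier at about (425,193), with the ferrule at its left stop (397,178). Its black post is at (419,226).
- Three stations: dark grey with pad (274,177), brown with pad (172,171), purple with pad (198,288).
- Bystanders: relay (361,130), test light (358,158) and bushing (347,226).

The dark grey steel station is the one meant. I'll enlarge it to confirm.

```bash
cat > h.py <<'E'
from cell import *
import cv2,numpy as np
from scipy.spatial.transform import Rotation as Rn
def p2w(cal,uv,z):
    K=np.array(cal["intrinsics"]);T=np.array(cal["cam_to_world"])
    d=T[:3,:3]@np.linalg.solve(K,[uv[0],uv[1],1.]);return T[:3,3]+d*(z-T[2,3])/d[2]
def w2p(cal,P):
    K=np.array(cal["intrinsics"]);T=np.array(cal["cam_to_world"])
    q=K@(T[:3,:3].T@(np.array(P)-T[:3,3]));return q[:2]/q[2]
def R(s=None):
    return Rn.from_quat((s or state())["ee_rot"]).as_matrix()
E
python3 - <<'E'
from h import *
im=cv2.imread("pics/top0.png");cal=calibration("top")
a=cv2.resize(im[95:205,230:330],None,fx=4,fy=4,interpolation=cv2.INTER_CUBIC)
b=cv2.resize(im[150:250,360:490],None,fx=4,fy=4,interpolation=cv2.INTER_CUBIC)
H=max(a.shape[0],b.shape[0]);o=np.zeros((H,800,3),np.uint8)
a=a[:, :270] if 0 else a
o=np.zeros((H,930,3),np.uint8);o[:a.shape[0],:400]=a;o[:b.shape[0],410:]=b
cv2.imwrite("pics/crop.png",cv2.resize(o,None,fx=.86,fy=.86,interpolation=cv2.INTER_AREA))
for n,uv,z in(("pad",(274,177),.014),("brown",(172,171),.014),("purple",(198,288),.014),("cam",(266,112),.165),("bush",(347,226),.02),("light",(358,153),.058)):
    print(n,p2w(cal,uv,z).round(3))
# white pad centroid
m=(im.min(2)>140).astype(np.uint8);n,l,st,ce=cv2.connectedComponentsWithStats(m)
for i in range(1,n):
    if st[i,4]>60 and st[i,1]<260: print(st[i],ce[i].round(1),p2w(cal,ce[i],.014).round(4))
E
```

```text
pad [0.541 0.216 0.014]
brown [0.52  0.498 0.014]
purple [0.22  0.363 0.014]
cam [0.662 0.234 0.165]
bush [ 0.432 -0.001  0.02 ]
light [ 0.626 -0.004  0.058]
[ 2 62 10  9 65] [ 6.7 66. ] [0.7691 1.0484 0.014 ]
[19 64 10  9 74] [23.2 68. ] [0.7695 0.9986 0.014 ]
[14 76 11 10 76] [18.9 80.8] [0.7279 0.9987 0.014 ]
[10 89 11 10 81] [14.7 93.3] [0.6878 0.9989 0.014 ]
[158 158  29  27 614] [171.7 170.8] [0.5206 0.4993 0.014 ]
[259 163  29  28 629] [273.1 176.3] [0.5426 0.2183 0.014 ]
[ 371  164  100   78 1096] [414.8 211.1] [ 0.4978 -0.1784  0.014 ]
[382 174  46  27 232] [415.  188.6] [ 0.5604 -0.1738  0.014 ]
[424 178  50  36 745] [443.3 194.8] [ 0.5533 -0.2522  0.014 ]
[340 220  13  13 103] [346.  225.7] [0.4332 0.0019 0.014 ]
```

View pics/crop.png

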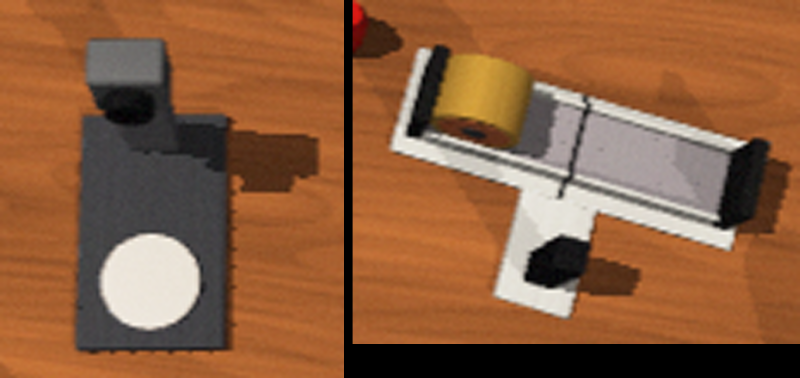

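Crop: the left panel shows the dark steel base with a white pad and a grey camera post, so this is the right station. In the right panel the carrier corners read clearly. I'll fit its pose from them.

```bash
cat > fit.py <<'E'
from h import *
from scipy.optimize import least_squares
cal=calibration("top")
c=np.array([(391,150),(420,47),(733,248),(496,297),(571,318)],float)
px=np.c_[360+(c[:,0]-352.6)/3.44,150+c[:,1]/3.44]
L=np.array([(-45,140,6),(45,140,6),(-45,-140,6),(-135,30,6),(-135,-30,6)])/1e3
def P(q,L):
    co,si=np.cos(q[2]),np.sin(q[2]);return np.c_[q[0]+co*L[:,0]-si*L[:,1],q[1]+si*L[:,0]+co*L[:,1],L[:,2]]
f=lambda q:np.concatenate([w2p(cal,p) for p in P(q,L)])-px.ravel()
r=least_squares(f,[.55,-.17,-.2]);print(r.x.round(4),r.fun.round(1))
q=r.x
print("post",P(q,np.array([[-.105,0,.07]])).round(4),"top post px",w2p(cal,P(q,np.array([[-.105,0,.1]]))[0]),"fer px",w2p(cal,P(q,np.array([[0,.085,.053]]))[0]))
s=state();print("toolx yaw",np.arctan2(R(s)[1,0],R(s)[0,0]),R(s).round(3))
E
python3 fit.py
```

```text
[ 0.555  -0.2018 -0.1545] [ 0.   0.  -0.1  0.  -0.1  0.1  0.2 -0.2 -0.   0. ]
post [[ 0.4512 -0.1857  0.07  ]] top post px [424.62757792 223.92465481] fer px [397.83617717 179.65132993]
toolx yaw 1.2910504370563596 [[ 0.276 -0.    -0.961]
 [ 0.961 -0.002  0.276]
 [-0.002 -1.    -0.   ]]
```

>>> send_rows --commands '[{"jaw":-1,"slide":[-0.03,-0.005,-0.04],"turn":0.14},{"jaw":-1,"slide":[-0.06,-0.02,-0.08],"turn":0.28},{"jaw":-1,"slide":[-0.09,-0.03,-0.12],"turn":0.42},{"jaw":-1,"slide":[-0.115,-0.03,-0.16],"turn":0.56},{"jaw":-1,"slide":[-0.14,-0.03,-0.2],"turn":0.7},{"jaw":-1,"slide":[-0.17,-0.03,-0.24],"turn":0.84},{"jaw":-1,"slide":[-0.2,-0.03,-0.28],"turn":0.98},{"jaw":-1,"slide":[-0.23,-0.03,-0.32],"turn":1.12},{"jaw":-1,"slide":[-0.26,-0.03,-0.36],"turn":1.26},{"jaw":-1,"slide":[-0.28,-0.03,-0.4],"turn":1.4}]'

```text
t: 1.1
tcp_pos: [0.4941, 0.2662, 0.2527]
ee_rot: [0.706, -0.041, 0.041, -0.706]
ft_force: [0.1, -0.0, -0.4]
finger_gap: 1.005
```

```bash
cat > to.py <<'E'
from h import *
import sys
# shift in tool axes to reach TCP target x y z yaw
s=state();r=R(s);t=np.array([float(v) for v in sys.argv[1:4]]);yaw=float(sys.argv[4])
print("t",round(s["t"],2),"tcp",s["tcp_pos"].round(4),"yaw",np.arctan2(r[1,0],r[0,0]).round(4),"ydir",r[:,1].round(4),"F",s["ft_force"].round(1),"gap",round(s["finger_gap"],3),"q",s["qpos"].round(2),"qdmax",abs(s["joint_velocities"]).max().round(3))
print("slide",(r.T@(t-s["tcp_pos"])).round(4),"turn",-(yaw-np.arctan2(r[1,0],r[0,0])).round(4))
E
python3 to.py .4512 -.1857 .18 -.1545
```

```text
t 1.1 tcp [0.4941 0.2662 0.2527] yaw -0.1161 ydir [-6.e-04 -2.e-04 -1.e+00] F [ 0.1 -0.  -0.4] gap 1.005 q [-0.98  0.28  0.46  1.82 -0.14  1.08 -0.58] qdmax 0.493
slide [ 0.0098  0.0728 -0.4538] turn 0.0384
```

>>> send_rows --commands '[{"jaw":-1,"slide":[0.01,0.0,-0.045],"turn":0.038},{"jaw":-1,"slide":[0.01,0.01,-0.09],"turn":0.038},{"jaw":-1,"slide":[0.01,0.02,-0.135],"turn":0.038},{"jaw":-1,"slide":[0.01,0.03,-0.18],"turn":0.038},{"jaw":-1,"slide":[0.01,0.04,-0.225],"turn":0.038},{"jaw":-1,"slide":[0.01,0.05,-0.27],"turn":0.038},{"jaw":-1,"slide":[0.01,0.06,-0.315],"turn":0.038},{"jaw":-1,"slide":[0.01,0.07,-0.36],"turn":0.038},{"jaw":-1,"slide":[0.01,0.073,-0.41],"turn":0.038},{"jaw":-1,"slide":[0.01,0.073,-0.454],"turn":0.038}]'

```text
t: 2.1
tcp_pos: [0.4528, -0.1852, 0.1791]
ee_rot: [-0.705, 0.052, -0.052, 0.705]
ft_force: [0.5, -0.2, 0.1]
finger_gap: 1.001
```

```bash
python3 to.py .4512 -.1857 .051 -.1545; python3 - <<'E'
from h import *
c=calibration("wrist");print(np.round(c["cam_to_world"],3).tolist(),np.round(c["intrinsics"],1).tolist())
w=grab_frame("wrist");s=grab_frame("scene");cv2.imwrite("pics/s1.png",s)
cv2.imwrite("pics/w1.png",np.vstack([w[:, :],cv2.resize(s[150:320,130:330],(640,544))[:200]]))
cs=calibration("scene")
print("post top scene",w2p(cs,[.4512,-.1857,.1]),"wrist",w2p(c,[.4512,-.1857,.1]),"mid",w2p(c,[.555,-.2018,.055]))
E
python3 to.py .4512 -.1857 .051 -.1545
```

```text
t 2.1 tcp [ 0.4528 -0.1852  0.1791] yaw -0.1474 ydir [-1.1e-03  1.0e-04 -1.0e+00] F [ 0.5 -0.2  0.1] gap 1.001 q [-0.32  0.26  0.69  2.07 -0.21  0.88  0.34] qdmax 1.089
slide [-0.0014  0.1281 -0.0007] turn 0.0071
[[0.989, -0.142, -0.038, 0.463], [-0.147, -0.958, -0.248, -0.119], [-0.001, 0.251, -0.968, 0.341], [0.0, 0.0, 0.0, 1.0]] [[351.2, 0.0, 321.7], [0.0, 351.2, 201.6], [0.0, 0.0, 1.0]]
post top scene [220.01981342 203.3816113 ] wrist [319.83438166 208.77593021] mid [445.53613577 195.01089519]
t 2.2 tcp [ 0.4522 -0.1895  0.1799] yaw -0.1567 ydir [ 1.0e-04 -2.7e-03 -1.0e+00] F [-0.1  0.3  0.3] gap 1.002 q [-0.32  0.26  0.69  2.07 -0.21  0.88  0.34] qdmax 0.093
slide [-0.0016  0.1289  0.004 ] turn -0.0022
```

View pics/w1.png

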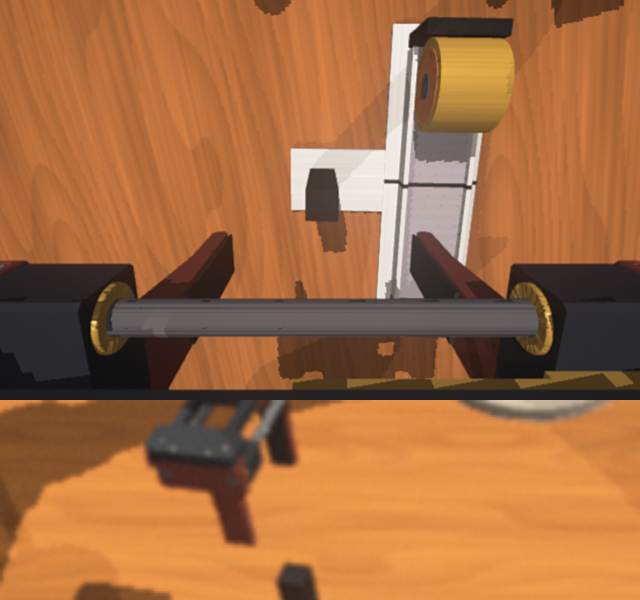

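The wrist view shows the post top at about (322,207), within 2 px of the prediction. The ferrule is at the upper (+y) stop, and the middle line is at row 183. Descending.

>>> send_rows --commands '[{"jaw":-1,"slide":[0,0.01,0.004],"turn":0},{"jaw":-1,"slide":[0,0.03,0.004],"turn":0},{"jaw":-1,"slide":[0,0.05,0.004],"turn":0},{"jaw":-1,"slide":[0,0.07,0.004],"turn":0},{"jaw":-1,"slide":[0,0.09,0.004],"turn":0},{"jaw":-1,"slide":[0,0.11,0.004],"turn":0},{"jaw":-1,"slide":[0,0.122,0.004],"turn":0},{"jaw":-1,"slide":[0,0.128,0.004],"turn":0},{"jaw":-1,"slide":[0,0.129,0.004],"turn":0},{"jaw":-1,"slide":[0,0.129,0.004],"turn":0}]'

```text
t: 3.2
tcp_pos: [0.455, -0.179, 0.0509]
ee_rot: [-0.705, 0.052, -0.052, 0.705]
ft_force: [-0.0, -0.4, 0.2]
finger_gap: 1.005
```

```bash
python3 to.py .4512 -.1857 .051 -.1545; python3 - <<'E'
from h import *
c=calibration("wrist")
w=grab_frame("wrist");cv2.imwrite("pics/w2.png",w)
print(np.round(c["cam_to_world"],3).tolist())
E
```

```text
t 3.2 tcp [ 0.455  -0.179   0.0509] yaw -0.1466 ydir [ 5.e-04  0.e+00 -1.e+00] F [-0.  -0.4  0.2] gap 1.005 q [-0.18  0.48  0.54  2.16 -0.43  0.61  0.51] qdmax 0.01
slide [-0.0028 -0.0001 -0.0072] turn 0.0079
[[0.989, -0.142, -0.037, 0.465], [-0.147, -0.958, -0.248, -0.113], [0.0, 0.25, -0.968, 0.213], [0.0, 0.0, 0.0, 1.0]]
```

View pics/w2.png

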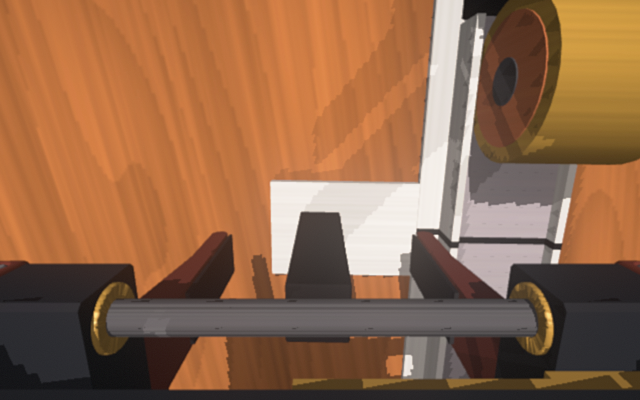

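>>> send_rows --commands '[{"jaw":-1,"slide":[-0.001,0,-0.003],"turn":0.008},{"jaw":-1,"slide":[-0.001,0,-0.006],"turn":0.008},{"jaw":-1,"slide":[-0.001,0,-0.006],"turn":0.008},{"jaw":-0.3,"slide":[-0.001,0,-0.006],"turn":0.008},{"jaw":0,"slide":[-0.001,0,-0.006],"turn":0.008},{"jaw":0.2,"slide":[-0.001,0,-0.006],"turn":0.008},{"jaw":0.4,"slide":[-0.001,0,-0.006],"turn":0.008},{"jaw":0.7,"slide":[-0.001,0,-0.006],"turn":0.008},{"jaw":1,"slide":[-0.001,0,-0.006],"turn":0.008},{"jaw":1,"slide":[-0.001,0,-0.006],"turn":0.008}]' --squeeze 60

```text
t: 4.25
tcp_pos: [0.4528, -0.185, 0.0506]
ee_rot: [-0.705, 0.055, -0.055, 0.705]
ft_force: [-0.6, -0.3, 0.1]
finger_gap: 0.408
```

>>> send_rows --commands '[{"jaw":1,"slide":[0,0,0],"turn":0},{"jaw":1,"slide":[0,0,0],"turn":0},{"jaw":1,"slide":[0,0,0],"turn":0}]'

```text
t: 4.55
tcp_pos: [0.4528, -0.1851, 0.0506]
ee_rot: [0.705, -0.055, 0.055, -0.705]
ft_force: [0.2, -0.3, -0.4]
finger_gap: 0.267
```

```bash
python3 to.py .4512 -.1857 .138 -.1545; python3 - <<'E'
from h import *
cs=calibration("scene")
s=grab_frame("scene");cv2.imwrite("pics/s2.png",s)
hsv=cv2.cvtColor(s,cv2.COLOR_BGR2HSV)
for p in((240,245),(236,250),(250,240)): print(hsv[p[1],p[0]],s[p[1],p[0]])
co,si=np.cos(-.1545),np.sin(-.1545)
W=lambda x,y,z:(.555+co*x-si*y,-.2018+si*x+co*y,z)
print("fer",w2p(cs,W(0,.085,.053)),"mid",w2p(cs,W(0,0,.055)))
E
```

```text
t 4.55 tcp [ 0.4528 -0.1851  0.0506] yaw -0.1556 ydir [ 1.e-04 -0.e+00 -1.e+00] F [ 0.2 -0.3 -0.4] gap 0.267 q [-0.17  0.48  0.54  2.16 -0.43  0.61  0.52] qdmax 0.002
slide [-0.0015 -0.0874 -0.0008] turn -0.0011
[ 22 177 240] [ 73 196 240]
[ 15 158 124] [ 47  85 124]
[ 23 174 246] [ 78 208 246]
fer [241.04556226 248.73844037] mid [209.44796089 243.86252432]
```

Gripped: the opening is 23.5 mm on a 24 mm post. Lifting 85 mm, which puts it at the final viewing height.

>>> send_rows --commands '[{"jaw":1,"slide":[0,-0.001,0],"turn":0},{"jaw":1,"slide":[0,-0.005,0],"turn":0},{"jaw":1,"slide":[0,-0.014,0],"turn":0},{"jaw":1,"slide":[0,-0.027,0],"turn":0},{"jaw":1,"slide":[0,-0.042,0],"turn":0},{"jaw":1,"slide":[0,-0.058,0],"turn":0},{"jaw":1,"slide":[0,-0.071,0],"turn":0},{"jaw":1,"slide":[0,-0.08,0],"turn":0},{"jaw":1,"slide":[0,-0.084,0],"turn":0},{"jaw":1,"slide":[0,-0.085,0],"turn":0}]'

```text
t: 5.6
tcp_pos: [0.4529, -0.1849, 0.136]
ee_rot: [-0.705, 0.055, -0.055, 0.705]
ft_force: [0.0, -0.5, -6.8]
finger_gap: 0.27
```

```bash
cat > meas.py <<'E'
from h import *
# ferrule position along carrier y, from the scene picture; carrier pose taken from TCP
OFF=0.0
def meas(save=None,img=None,s=None,ax=(0,0.053)):
    s=s or state();im=grab_frame("scene") if img is None else img
    if save: cv2.imwrite(save,im)
    cs=calibration("scene");r=R(s)
    o=s["tcp_pos"]-r[:,1]*0  # TCP: carrier (-.105,0,.0506)
    W=lambda x,y,z:o+r[:,0]*(x+.105)+r[:,2]*y-r[:,1]*(z-.0506)
    hsv=cv2.cvtColor(im,cv2.COLOR_BGR2HSV)
    m=cv2.inRange(hsv,(18,120,150),(32,255,255))
    u0=w2p(cs,W(0,0,.055));u1=w2p(cs,W(0,.1,.055))
    k=np.zeros_like(m);a=np.array([w2p(cs,W(x,y,z)) for x in(-.04,.04) for y in(-.135,.135) for z in(.02,.1)],np.float32)
    cv2.fillConvexPoly(k,cv2.convexHull(a).astype(np.int32),255);m=cv2.bitwise_and(m,k)
    n,l,st,ce=cv2.connectedComponentsWithStats(m)
    i=1+np.argmax(st[1:,4]);u=ce[i]
    d=u1-u0
    y=((u-u0)@d)/(d@d)*.1
    return y,st[i],u,(u0,W)
if __name__=="__main__":
    import sys
    s=state();y,st,u,_=meas(sys.argv[1],s=s);r=R(s)
    print("t",round(s["t"],2),"tcp",s["tcp_pos"].round(4),"yaw",np.arctan2(r[1,0],r[0,0]).round(4),"qd",abs(s["joint_velocities"]).max().round(3),"y_mm",round(y*1e3,1),"u",u.round(1),"area",st[4])
E
python3 - <<'E'
from meas import *
# before-lift reference
im=cv2.imread("pics/s2.png")
s=state();s2=dict(s);s2["tcp_pos"]=np.array([.4528,-.1851,.0506])
print("ref",meas(img=im,s=s2)[:3])
E
python3 meas.py pics/s3.png; python3 - <<'E'
from h import *
s=state();print(s["ft_force"],s["wrist_torque"],R(s)[:,1].round(4))
im=cv2.imread("pics/s3.png");cv2.imwrite("pics/s3c.png",cv2.resize(im[150:290,130:330],None,fx=4,fy=4,interpolation=cv2.INTER_CUBIC))
E
```

```text
ref (np.float64(0.09066837445750303), array([229, 233,  29,  24, 410], dtype=int32), array([244.02195122, 243.17073171]))
t 5.6 tcp [ 0.4529 -0.1849  0.136 ] yaw -0.1548 qd 0.014 y_mm 91.4 u [239.9 220.6] area 443
[-0.23382767 -0.90177062 -6.33431527] [-0.21277236  0.57667694 -0.05781788] [-1.e-04  2.e-04 -1.e+00]
```

View pics/s3c.png

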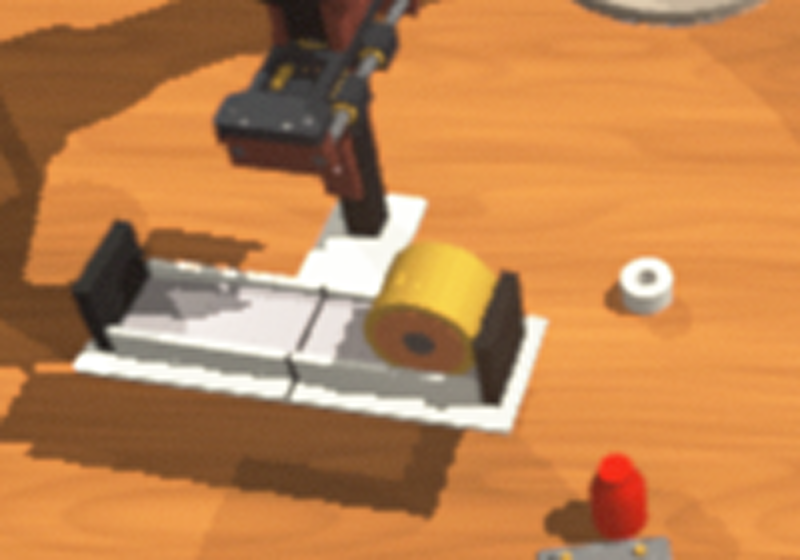

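The carrier hangs level with the ferrule at its +y stop. Next: a better ferrule measurement model and a planner for the roll.

```bash
cat > meas.py <<'E'
from h import *
from scipy.optimize import brentq
def meas(save=None,img=None,s=None):
    """ferrule position along carrier y (m) from the scene picture, carrier pose from the TCP"""
    s=s or state();im=grab_frame("scene") if img is None else img
    if save: cv2.imwrite(save,im)
    cs=calibration("scene");r=R(s)
    W=lambda x,y,z:s["tcp_pos"]+r[:,0]*(x+.105)+r[:,2]*y-r[:,1]*(z-.0506)
    m=cv2.inRange(cv2.cvtColor(im,cv2.COLOR_BGR2HSV),(18,120,150),(32,255,255))
    hull=lambda pts:cv2.convexHull(np.array([w2p(cs,W(*p))*16 for p in pts],np.float32)).astype(np.int32)
    k=np.zeros_like(m);cv2.fillConvexPoly(k,hull([(x,y,z) for x in(-.04,.04) for y in(-.135,.135) for z in(.02,.1)]),255,shift=4)
    n,l,st,ce=cv2.connectedComponentsWithStats(cv2.bitwise_and(m,k));i=1+np.argmax(st[1:,4]);u=ce[i]
    th=np.linspace(0,2*np.pi,40)
    def model(y):
        zc=.055-y*y/3;d=np.zeros(m.shape,np.uint8)
        c=lambda x:[(x,y+.035*np.cos(t),zc+.035*np.sin(t)) for t in th]
        cv2.fillConvexPoly(d,hull(c(-.025)+c(.025)),255,shift=4);cv2.fillConvexPoly(d,hull(c(.025)),0,shift=4)
        M=cv2.moments(d,True);return np.array([M["m10"],M["m01"]])/M["m00"],M["m00"]
    ys=np.arange(-.1,.101,.01);us=np.array([model(y)[0] for y in ys])
    y=np.interp(u[0],us[:,0],ys)
    return y,u,st[i,4],model(y)
if __name__=="__main__":
    import sys
    n=int(sys.argv[2]) if len(sys.argv)>2 else 1
    for j in range(n):
        s=state();y,u,A,mo=meas(sys.argv[1]+f"_{j}.png",s=s);r=R(s)
        print("t",round(s["t"],2),"tcp",s["tcp_pos"].round(4),"yaw",np.arctan2(r[1,0],r[0,0]).round(4),"qd",abs(s["joint_velocities"]).max().round(3),"y_mm",round(y*1e3,1),"dv",round(u[1]-mo[0][1],1),"area",A,mo[1])
E
cat > plan.py <<'E'
import numpy as np
from scipy.optimize import least_squares
def sim(X,y0,v0,c=.01,x0=0,xv0=0,stop=True,T=None,dt=.005,w=40,z=.5):
    """X: row targets (0.1 s each, linear). Returns y,v,x trajectories"""
    y,v,x,xv=y0,v0,x0,xv0;g=.65*9.81;out=[];Xk=np.r_[x0,X]
    for k in range(len(X)):
        uv=(Xk[k+1]-Xk[k])/.1
        for i in range(int(.1/dt+.5)):
            u=Xk[k]+uv*dt*(i+1);xa=w*w*(u-x)+2*z*w*(uv-xv);xv+=xa*dt;x+=xv*dt
            a=g*y/1.5-.65*xa
            if abs(v)<1e-3 and abs(a)<g*c: v=0
            else:
                vn=v+a*dt;f=g*c*dt;v=np.sign(vn)*max(abs(vn)-f,0)
            y+=v*dt
            if y>.085: y=.085;v=min(v,0)
        out.append((y,v,x,xv))
    return np.array(out)
E
python3 meas.py pics/s4
python3 - <<'E'
from plan import *
pre=np.array([-.004,-.014,-.032,-.056,-.084,-.114])
N=12;nf=9
def full(d): return np.r_[pre,pre[-1]+np.cumsum(d),[pre[-1]+d.sum()]*2]
def cost(d):
    X=full(d);o=sim(X,.085,0)
    dv=np.diff(np.r_[pre[-1]-pre[-2],d,0])
    return np.r_[o[-1,0]*200,o[-1,1]*100,o[-2,0]*200,dv*8]
r=least_squares(cost,np.r_[-.02,0,.02,.05,.05,.05,.03,.01,0],bounds=(-.048,.048))
X=full(r.x.round(3));print(X.round(3),(r.x*1e3).round(0))
for c in(.005,.01,.015): print(c,(sim(X,.085,0,c)[:,:2]*1e3).round(0).tolist())
E
```

```text
t 5.65 tcp [ 0.4526 -0.1849  0.1357] yaw -0.1548 qd 0.013 y_mm 86.7 dv -0.2 area 442 498.0Traceback (most recent call last):
  File "<stdin>", line 9, in <module>
    return func(*args, **kwargs)
    raise ValueError("Initial guess is outside of provided bounds")
ValueError: Initial guess is outside of provided bounds
```

```bash
python3 - <<'E'
from plan import *
pre=np.array([-.004,-.014,-.032,-.056,-.084,-.114])
def full(d): return np.r_[pre,pre[-1]+np.cumsum(d),[pre[-1]+d.sum()]*2]
def cost(d):
    X=full(d);o=sim(X,.085,0)
    dv=np.diff(np.r_[pre[-1]-pre[-2],d,0])
    return np.r_[o[-1,0]*200,o[-1,1]*100,o[-2,0]*200,dv*8]
for nf in(8,10):
    r=least_squares(cost,np.interp(np.linspace(0,1,nf),[0,.5,.8,1],[-.02,.04,.03,0]),bounds=(-.048,.048),diff_step=1e-3)
    X=full(r.x.round(3));print(X.round(3),(r.x*1e3).round(0))
    for c in(.005,.01,.015): print(c,(sim(X,.085,0,c)[4:,:2]*1e3).round(0).astype(int).tolist())
E
```

```text
[-0.004 -0.014 -0.032 -0.056 -0.084 -0.114 -0.132 -0.138 -0.134 -0.122
 -0.106 -0.091 -0.08  -0.075 -0.075 -0.075] [-18.  -6.   4.  12.  16.  15.  11.   5.]
0.005 [[85, 0], [85, 0], [79, -45], [68, -89], [55, -124], [38, -152], [22, -160], [7, -142], [-4, -111], [-11, -71], [-15, -41], [-20, -47]]
0.01 [[85, 0], [85, 0], [79, -42], [69, -82], [56, -113], [41, -137], [26, -141], [14, -118], [5, -80], [2, -32], [2, -1], [2, 0]]
0.015 [[85, 0], [85, 0], [79, -39], [70, -76], [58, -103], [44, -123], [31, -122], [20, -93], [15, -49], [14, -2], [17, 27], [19, 24]]
[-0.004 -0.014 -0.032 -0.056 -0.084 -0.114 -0.139 -0.151 -0.151 -0.14
 -0.117 -0.091 -0.069 -0.051 -0.045 -0.055 -0.055 -0.055] [-25. -12.  -0.  11.  23.  26.  22.  18.   6. -10.]
0.005 [[85, 0], [85, 0], [83, 3], [77, -47], [66, -91], [52, -133], [32, -190], [12, -194], [-4, -160], [-17, -135], [-23, -59], [-19, 34], [-24, -47], [-28, -51]]
0.01 [[85, 0], [85, 0], [84, 5], [78, -42], [68, -82], [54, -121], [36, -173], [18, -171], [4, -131], [-6, -99], [-7, -17], [1, 80], [1, 6], [2, 5]]
0.015 [[85, 0], [85, 0], [84, 7], [78, -36], [69, -73], [57, -108], [40, -156], [24, -148], [13, -102], [6, -63], [8, 14], [19, 116], [23, 40], [28, 45]]
```

>>> send_rows --commands '[{"jaw":1,"slide":[0,0,-0.004],"turn":0},{"jaw":1,"slide":[0,0,-0.014],"turn":0},{"jaw":1,"slide":[0,0,-0.032],"turn":0},{"jaw":1,"slide":[0,0,-0.056],"turn":0},{"jaw":1,"slide":[0,0,-0.084],"turn":0},{"jaw":1,"slide":[0,0,-0.114],"turn":0},{"jaw":1,"slide":[0,0,-0.132],"turn":0},{"jaw":1,"slide":[0,0,-0.138],"turn":0},{"jaw":1,"slide":[0,0,-0.134],"turn":0},{"jaw":1,"slide":[0,0,-0.122],"turn":0}]'

```text
t: 6.7
tcp_pos: [0.4337, -0.3052, 0.1354]
ee_rot: [-0.705, 0.055, -0.055, 0.705]
ft_force: [0.2, 0.7, -6.3]
finger_gap: 0.27
```

>>> send_rows --commands '[{"jaw":1,"slide":[0,0,0.016],"turn":0},{"jaw":1,"slide":[0,0,0.031],"turn":0},{"jaw":1,"slide":[0,0,0.042],"turn":0},{"jaw":1,"slide":[0,0,0.047],"turn":0}]'

```text
t: 7.1
tcp_pos: [0.4418, -0.2561, 0.1355]
ee_rot: [-0.705, 0.054, -0.053, 0.706]
ft_force: [-0.0, 0.3, -5.6]
finger_gap: 0.269
```

```bash
python3 meas.py pics/r1 2
```

```text
t 7.1 tcp [ 0.4418 -0.2561  0.1355] yaw -0.1512 qd 0.094 y_mm 0.1 dv 0.3 area 487 503.0
t 7.15 tcp [ 0.4418 -0.2562  0.1354] yaw -0.1515 qd 0.031 y_mm 0.8 dv -0.1 area 489 517.0
```

>>> send_rows --commands '[{"jaw":1,"slide":[0,0,0],"turn":0},{"jaw":1,"slide":[0,0,0],"turn":0}]'

```text
t: 7.4
tcp_pos: [0.4411, -0.2598, 0.1358]
ee_rot: [0.705, -0.055, 0.055, -0.705]
ft_force: [0.0, -0.6, -7.0]
finger_gap: 0.265
```

```bash
python3 meas.py pics/r2 2
```

```text
t 7.4 tcp [ 0.4411 -0.2598  0.1358] yaw -0.1559 qd 0.005 y_mm 3.1 dv 0.3 area 486 509.0
t 7.45 tcp [ 0.441  -0.2598  0.1357] yaw -0.1562 qd 0.002 y_mm 3.0 dv 0.3 area 489 510.0
```

>>> send_rows --commands '[{"jaw":1,"slide":[0,0,0],"turn":0},{"jaw":1,"slide":[0,0,0],"turn":0},{"jaw":1,"slide":[0,0,0],"turn":0},{"jaw":1,"slide":[0,0,0],"turn":0},{"jaw":1,"slide":[0,0,0],"turn":0},{"jaw":1,"slide":[0,0,0],"turn":0},{"jaw":1,"slide":[0,0,0],"turn":0},{"jaw":1,"slide":[0,0,0],"turn":0},{"jaw":1,"slide":[0,0,0],"turn":0},{"jaw":1,"slide":[0,0,0],"turn":0}]'

```text
t: 8.5
tcp_pos: [0.4412, -0.2591, 0.1356]
ee_rot: [-0.705, 0.055, -0.055, 0.705]
ft_force: [0.2, 0.6, -6.0]
finger_gap: 0.27
```

```bash
python3 meas.py pics/r3 1; python3 - <<'E'
import cv2
im=cv2.imread("pics/r3_0.png");cv2.imwrite("pics/r3c.png",cv2.resize(im[140:260,100:270],None,fx=4,fy=4,interpolation=cv2.INTER_CUBIC))
E
```

```text
t 8.5 tcp [ 0.4412 -0.2591  0.1356] yaw -0.155 qd 0.002 y_mm 2.9 dv 0.3 area 489 507.0
```

View pics/r3c.png

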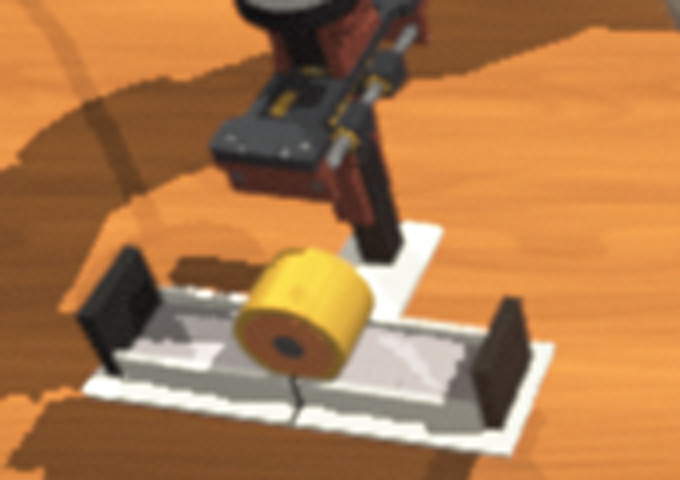

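The crop shows the ferrule hub at crop (288,346), sitting over the line at (295,380). The measured offset is about 3 mm and it is at rest. I'll hold to complete the two seconds and plan the carry.

>>> send_rows --commands '[{"jaw":1,"slide":[0,0,0],"turn":0},{"jaw":1,"slide":[0,0,0],"turn":0},{"jaw":1,"slide":[0,0,0],"turn":0},{"jaw":1,"slide":[0,0,0],"turn":0},{"jaw":1,"slide":[0,0,0],"turn":0},{"jaw":1,"slide":[0,0,0],"turn":0},{"jaw":1,"slide":[0,0,0],"turn":0},{"jaw":1,"slide":[0,0,0],"turn":0},{"jaw":1,"slide":[0,0,0],"turn":0},{"jaw":1,"slide":[0,0,0],"turn":0}]'

```text
t: 9.55
tcp_pos: [0.4412, -0.2591, 0.1356]
ee_rot: [-0.705, 0.055, -0.055, 0.705]
ft_force: [-0.0, 0.8, -5.9]
finger_gap: 0.273
```

>>> send_rows --commands '[{"jaw":1,"slide":[0,0,0],"turn":0},{"jaw":1,"slide":[0,0,0],"turn":0},{"jaw":1,"slide":[0,0,0],"turn":0},{"jaw":1,"slide":[0,0,0],"turn":0},{"jaw":1,"slide":[0,0,0],"turn":0}]'

```text
t: 10.05
tcp_pos: [0.4412, -0.2591, 0.1356]
ee_rot: [-0.705, 0.055, -0.055, 0.705]
ft_force: [0.1, 0.7, -6.3]
finger_gap: 0.269
```

```bash
python3 meas.py pics/r4 1; python3 to.py .4403 .2345 .1356 -.155; python3 - <<'E'
from h import *
cs=calibration("scene");s=cv2.imread("pics/r4_0.png")
u=w2p(cs,[.544,.219,.014]).astype(int);m=(s.min(2)>140).astype(np.uint8)
n,l,st,ce=cv2.connectedComponentsWithStats(m)
for i in range(1,n):
    if st[i,4]>100 and np.hypot(*(ce[i]-u))<30: print("pad scene",st[i],ce[i],p2w(cs,ce[i],.014).round(4))
t=np.arange(1,61)/60;p=10*t**3-15*t**4+6*t**5
D=np.c_[-.0385*p,.244*p];prev=np.zeros(2)
for k in range(6):
    q=D[10*k:10*k+10]-prev;prev=D[10*k+9].round(4) if 0 else D[10*k+9]
    print(k,"dx",(q[:,0]*1e3).round(1).tolist(),"dz",(q[:,1]*1e3).round(1).tolist())
E
```

```text
t 10.05 tcp [ 0.4412 -0.2591  0.1356] yaw -0.1551 qd 0.002 y_mm 2.8 dv 0.3 area 491 508.0
t 10.1 tcp [ 0.4412 -0.2591  0.1356] yaw -0.1549 ydir [-0.  0. -1.] F [ 0.8  0.1 -6.9] gap 0.273 q [-0.12  0.38  0.66  2.06 -0.32  0.81  0.57] qdmax 0.001
slide [-0.0771  0.      0.4876] turn 0.0001
pad scene [355 240  46  25 692] [374.21820809 252.08236994] [0.543  0.2315 0.014 ]
0 dx [-0.0, -0.0, -0.0, -0.1, -0.2, -0.3, -0.5, -0.7, -1.0, -1.4] dz [0.0, 0.1, 0.3, 0.7, 1.2, 2.1, 3.2, 4.7, 6.5, 8.7]
1 dx [-0.4, -0.9, -1.4, -2.0, -2.6, -3.3, -4.1, -4.9, -5.8, -6.7] dz [2.5, 5.5, 8.8, 12.5, 16.6, 21.1, 25.9, 31.1, 36.7, 42.5]
2 dx [-1.0, -2.0, -3.0, -4.1, -5.3, -6.4, -7.6, -8.8, -10.0, -11.2] dz [6.2, 12.6, 19.3, 26.2, 33.4, 40.6, 48.1, 55.6, 63.2, 70.8]
3 dx [-1.2, -2.4, -3.6, -4.8, -5.9, -7.0, -8.1, -9.2, -10.2, -11.2] dz [7.6, 15.2, 22.7, 30.1, 37.4, 44.5, 51.5, 58.2, 64.6, 70.8]
4 dx [-0.9, -1.8, -2.6, -3.4, -4.1, -4.7, -5.3, -5.9, -6.3, -6.7] dz [5.9, 11.4, 16.6, 21.5, 26.0, 30.0, 33.8, 37.1, 40.0, 42.5]
5 dx [-0.3, -0.6, -0.9, -1.0, -1.2, -1.3, -1.3, -1.4, -1.4, -1.4] dz [2.2, 4.0, 5.4, 6.6, 7.4, 8.0, 8.4, 8.6, 8.6, 8.7]
```

>>> send_rows --commands '[{"jaw":1,"slide":[0,0,0],"turn":0},{"jaw":1,"slide":[0,0,0.0001],"turn":0},{"jaw":1,"slide":[0,0,0.0003],"turn":0},{"jaw":1,"slide":[-0.0001,0,0.0007],"turn":0},{"jaw":1,"slide":[-0.0002,0,0.0012],"turn":0},{"jaw":1,"slide":[-0.0003,0,0.0021],"turn":0},{"jaw":1,"slide":[-0.0005,0,0.0032],"turn":0},{"jaw":1,"slide":[-0.0007,0,0.0047],"turn":0},{"jaw":1,"slide":[-0.001,0,0.0065],"turn":0},{"jaw":1,"slide":[-0.0014,0,0.0087],"turn":0}]'

```text
t: 11.1
tcp_pos: [0.4411, -0.2502, 0.1356]
ee_rot: [-0.705, 0.055, -0.055, 0.705]
ft_force: [1.1, -0.3, -6.9]
finger_gap: 0.271
```

>>> send_rows --commands '[{"jaw":1,"slide":[-0.0004,0,0.0025],"turn":0},{"jaw":1,"slide":[-0.0009,0,0.0055],"turn":0},{"jaw":1,"slide":[-0.0014,0,0.0088],"turn":0},{"jaw":1,"slide":[-0.002,0,0.0125],"turn":0},{"jaw":1,"slide":[-0.0026,0,0.0166],"turn":0},{"jaw":1,"slide":[-0.0033,0,0.0211],"turn":0},{"jaw":1,"slide":[-0.0041,0,0.0259],"turn":0},{"jaw":1,"slide":[-0.0049,0,0.0311],"turn":0},{"jaw":1,"slide":[-0.0058,0,0.0367],"turn":0},{"jaw":1,"slide":[-0.0067,0,0.0425],"turn":0}]'

```text
t: 12.1
tcp_pos: [0.4411, -0.2068, 0.1357]
ee_rot: [-0.705, 0.055, -0.055, 0.705]
ft_force: [-0.3, 0.5, -6.8]
finger_gap: 0.276
```

>>> send_rows --commands '[{"jaw":1,"slide":[-0.001,0,0.0062],"turn":0},{"jaw":1,"slide":[-0.002,0,0.0126],"turn":0},{"jaw":1,"slide":[-0.003,0,0.0193],"turn":0},{"jaw":1,"slide":[-0.0041,0,0.0262],"turn":0},{"jaw":1,"slide":[-0.0053,0,0.0334],"turn":0},{"jaw":1,"slide":[-0.0064,0,0.0406],"turn":0},{"jaw":1,"slide":[-0.0076,0,0.0481],"turn":0},{"jaw":1,"slide":[-0.0088,0,0.0556],"turn":0},{"jaw":1,"slide":[-0.01,0,0.0632],"turn":0},{"jaw":1,"slide":[-0.0112,0,0.0708],"turn":0}]'

```text
t: 13.1
tcp_pos: [0.441, -0.1349, 0.1356]
ee_rot: [-0.705, 0.055, -0.055, 0.705]
ft_force: [-0.6, 0.7, -6.5]
finger_gap: 0.274
```

>>> send_rows --commands '[{"jaw":1,"slide":[-0.0012,0,0.0076],"turn":0},{"jaw":1,"slide":[-0.0024,0,0.0152],"turn":0},{"jaw":1,"slide":[-0.0036,0,0.0227],"turn":0},{"jaw":1,"slide":[-0.0048,0,0.0301],"turn":0},{"jaw":1,"slide":[-0.0059,0,0.0374],"turn":0},{"jaw":1,"slide":[-0.007,0,0.0445],"turn":0},{"jaw":1,"slide":[-0.0081,0,0.0515],"turn":0},{"jaw":1,"slide":[-0.0092,0,0.0582],"turn":0},{"jaw":1,"slide":[-0.0102,0,0.0646],"turn":0},{"jaw":1,"slide":[-0.0112,0,0.0708],"turn":0}]'

```text
t: 14.1
tcp_pos: [0.4408, -0.0634, 0.1356]
ee_rot: [-0.705, 0.055, -0.055, 0.705]
ft_force: [-0.3, 0.2, -6.2]
finger_gap: 0.271
```

>>> send_rows --commands '[{"jaw":1,"slide":[-0.0009,0,0.0059],"turn":0},{"jaw":1,"slide":[-0.0018,0,0.0114],"turn":0},{"jaw":1,"slide":[-0.0026,0,0.0166],"turn":0},{"jaw":1,"slide":[-0.0034,0,0.0215],"turn":0},{"jaw":1,"slide":[-0.0041,0,0.026],"turn":0},{"jaw":1,"slide":[-0.0047,0,0.03],"turn":0},{"jaw":1,"slide":[-0.0053,0,0.0338],"turn":0},{"jaw":1,"slide":[-0.0059,0,0.0371],"turn":0},{"jaw":1,"slide":[-0.0063,0,0.04],"turn":0},{"jaw":1,"slide":[-0.0067,0,0.0425],"turn":0}]'

```text
t: 15.1
tcp_pos: [0.4408, -0.0207, 0.1356]
ee_rot: [-0.705, 0.055, -0.055, 0.705]
ft_force: [-0.9, -0.2, -6.2]
finger_gap: 0.268
```

>>> send_rows --commands '[{"jaw":1,"slide":[-0.0003,0,0.0022],"turn":0},{"jaw":1,"slide":[-0.0006,0,0.004],"turn":0},{"jaw":1,"slide":[-0.0009,0,0.0054],"turn":0},{"jaw":1,"slide":[-0.001,0,0.0066],"turn":0},{"jaw":1,"slide":[-0.0012,0,0.0074],"turn":0},{"jaw":1,"slide":[-0.0013,0,0.008],"turn":0},{"jaw":1,"slide":[-0.0013,0,0.0084],"turn":0},{"jaw":1,"slide":[-0.0014,0,0.0086],"turn":0},{"jaw":1,"slide":[-0.0014,0,0.0086],"turn":0},{"jaw":1,"slide":[-0.0014,0,0.0087],"turn":0}]'

```text
t: 16.1
tcp_pos: [0.4407, -0.0122, 0.1356]
ee_rot: [0.705, -0.055, 0.055, -0.705]
ft_force: [-0.4, 0.5, -7.0]
finger_gap: 0.275
```

```bash
python3 meas.py pics/r5 2; python3 to.py .4403 .2345 .1356 -.155
```

```text
t 16.1 tcp [ 0.4407 -0.0122  0.1356] yaw -0.1552 qd 0.002 y_mm 4.7 dv 0.4 area 443 454.0
t 16.15 tcp [ 0.4407 -0.0121  0.1357] yaw -0.155 qd 0.002 y_mm 4.5 dv 0.2 area 441 459.0
t 16.2 tcp [ 0.4407 -0.0121  0.1357] yaw -0.155 ydir [-0.e+00  1.e-04 -1.e+00] F [-0.5 -0.1 -6.2] gap 0.273 q [-0.66  0.24  0.63  2.21 -0.21  0.75 -0.05] qdmax 0.002
slide [-3.850e-02  1.000e-04  2.436e-01] turn -0.0
```

```bash
python3 - <<'E'
from h import *
from plan import *
cs=calibration("scene");s0=state()
for f,tcp in(("s4_0",(.4526,-.1849,.1357)),("r4_0",(.4412,-.2591,.1356)),("r5_1",(.4407,-.0121,.1357))):
    im=cv2.imread(f"pics/{f}.png");r=R(s0)
    W=lambda x,y,z:np.array(tcp)+r[:,0]*(x+.105)+r[:,2]*y-r[:,1]*(z-.0506)
    yy=np.arange(-.1,.1,.0005);uu=np.array([w2p(cs,W(.025,y,.055-y*y/3)) for y in yy])
    g=cv2.resize(im,None,fx=4,fy=4,interpolation=cv2.INTER_CUBIC).max(2).astype(float)
    y0=.085 if f=="s4_0" else .003
    c=w2p(cs,W(.025,y0,.055-y0*y0/3));cx,cy=(c*4).astype(int)
    w=np.clip(85-g[cy-22:cy+22,cx-22:cx+22],0,None);Y,Xx=np.mgrid[-22:22,-22:22]
    h=np.array([cx+(w*Xx).sum()/w.sum(),cy+(w*Y).sum()/w.sum()])/4-.375
    i=np.argmin(abs(uu[:,0]-h[0]));print(f,"hole",h.round(1),"pred v",uu[i,1].round(1),"y_mm",yy[i]*1e3)
v0=.035;D=.2436;T=6.2;t=np.arange(1,63)/62
p=D*(10*t**3-15*t**4+6*t**5)+v0*T*(t-6*t**3+8*t**4-3*t**5)
for c in(.007,.01,.015):
    o=sim(np.r_[p,[D]*3],.0045,0,c);print(c,(o[[3,6,10,20,30,45,61,64],0]*1e3).round(1),"amax")
np.save("p.npy",p)
for k in range(0,62,10):
    b=p[k-1] if k else 0;q=p[k:k+10]-b;print("dx",(-q*.0385/D*1e3).round(1).tolist(),"dz",(q*1e3).round(1).tolist())
E
```

```text
s4_0 hole [234.3 235.6] pred v 235.4 y_mm 87.00000000000016
r4_0 hole [171.5 226.3] pred v 226.3 y_mm 4.500000000000087
r5_1 hole [273.4 227.4] pred v 227.4 y_mm 5.000000000000088
0.007 [-0.5 -0.7 -0.7 -0.7 -0.7 -0.7 -0.7 -0.7] amax
0.01 [0.9 0.9 0.9 0.9 0.9 0.9 0.9 0.9] amax
0.015 [2.1 2.1 2.1 2.1 2.1 2.1 2.1 2.1] amax
dx [-0.6, -1.1, -1.7, -2.3, -2.8, -3.5, -4.1, -4.7, -5.4, -6.1] dz [3.5, 7.0, 10.6, 14.3, 18.0, 21.9, 25.8, 29.9, 34.2, 38.5]
dx [-0.7, -1.5, -2.2, -3.0, -3.8, -4.6, -5.5, -6.4, -7.2, -8.2] dz [4.5, 9.2, 14.0, 19.0, 24.1, 29.4, 34.7, 40.2, 45.9, 51.6]
dx [-0.9, -1.8, -2.8, -3.7, -4.7, -5.6, -6.6, -7.5, -8.5, -9.4] dz [5.8, 11.7, 17.6, 23.6, 29.7, 35.7, 41.7, 47.8, 53.8, 59.7]
dx [-0.9, -1.8, -2.7, -3.6, -4.5, -5.3, -6.1, -6.9, -7.7, -8.4] dz [5.9, 11.7, 17.4, 22.9, 28.4, 33.6, 38.8, 43.7, 48.5, 53.0]
dx [-0.7, -1.3, -1.9, -2.5, -3.0, -3.5, -4.0, -4.4, -4.8, -5.1] dz [4.3, 8.4, 12.3, 15.9, 19.3, 22.4, 25.2, 27.8, 30.1, 32.2]
dx [-0.3, -0.5, -0.7, -0.9, -1.1, -1.2, -1.2, -1.3, -1.3, -1.4] dz [1.8, 3.4, 4.7, 5.8, 6.7, 7.4, 7.9, 8.2, 8.4, 8.5]
dx [-0.0, -0.0] dz [0.0, 0.1]
```

>>> send_rows --commands '[{"jaw":1,"slide":[-0.0006,0,0.0035],"turn":0},{"jaw":1,"slide":[-0.0011,0,0.007],"turn":0},{"jaw":1,"slide":[-0.0017,0,0.0106],"turn":0},{"jaw":1,"slide":[-0.0023,0,0.0143],"turn":0},{"jaw":1,"slide":[-0.0028,0,0.018],"turn":0},{"jaw":1,"slide":[-0.0035,0,0.0219],"turn":0},{"jaw":1,"slide":[-0.0041,0,0.0258],"turn":0},{"jaw":1,"slide":[-0.0047,0,0.0299],"turn":0},{"jaw":1,"slide":[-0.0054,0,0.0342],"turn":0},{"jaw":1,"slide":[-0.0061,0,0.0385],"turn":0}]'

```text
t: 17.2
tcp_pos: [0.4406, 0.0273, 0.1356]
ee_rot: [-0.705, 0.055, -0.055, 0.705]
ft_force: [-0.0, -0.3, -6.3]
finger_gap: 0.269
```

>>> send_rows --commands '[{"jaw":1,"slide":[-0.0007,0,0.0045],"turn":0},{"jaw":1,"slide":[-0.0015,0,0.0092],"turn":0},{"jaw":1,"slide":[-0.0022,0,0.014],"turn":0},{"jaw":1,"slide":[-0.003,0,0.019],"turn":0},{"jaw":1,"slide":[-0.0038,0,0.0241],"turn":0},{"jaw":1,"slide":[-0.0046,0,0.0294],"turn":0},{"jaw":1,"slide":[-0.0055,0,0.0347],"turn":0},{"jaw":1,"slide":[-0.0064,0,0.0402],"turn":0},{"jaw":1,"slide":[-0.0072,0,0.0459],"turn":0},{"jaw":1,"slide":[-0.0082,0,0.0516],"turn":0}]'

```text
t: 18.2
tcp_pos: [0.4406, 0.0796, 0.1357]
ee_rot: [-0.705, 0.055, -0.055, 0.705]
ft_force: [1.0, 0.1, -7.0]
finger_gap: 0.266
```

>>> send_rows --commands '[{"jaw":1,"slide":[-0.0009,0,0.0058],"turn":0},{"jaw":1,"slide":[-0.0018,0,0.0117],"turn":0},{"jaw":1,"slide":[-0.0028,0,0.0176],"turn":0},{"jaw":1,"slide":[-0.0037,0,0.0236],"turn":0},{"jaw":1,"slide":[-0.0047,0,0.0297],"turn":0},{"jaw":1,"slide":[-0.0056,0,0.0357],"turn":0},{"jaw":1,"slide":[-0.0066,0,0.0417],"turn":0},{"jaw":1,"slide":[-0.0075,0,0.0478],"turn":0},{"jaw":1,"slide":[-0.0085,0,0.0538],"turn":0},{"jaw":1,"slide":[-0.0094,0,0.0597],"turn":0}]'

```text
t: 19.2
tcp_pos: [0.4404, 0.1401, 0.1356]
ee_rot: [-0.705, 0.055, -0.055, 0.705]
ft_force: [-0.2, 0.1, -7.2]
finger_gap: 0.27
```

>>> send_rows --commands '[{"jaw":1,"slide":[-0.0009,0,0.0059],"turn":0},{"jaw":1,"slide":[-0.0018,0,0.0117],"turn":0},{"jaw":1,"slide":[-0.0027,0,0.0174],"turn":0},{"jaw":1,"slide":[-0.0036,0,0.0229],"turn":0},{"jaw":1,"slide":[-0.0045,0,0.0284],"turn":0},{"jaw":1,"slide":[-0.0053,0,0.0336],"turn":0},{"jaw":1,"slide":[-0.0061,0,0.0388],"turn":0},{"jaw":1,"slide":[-0.0069,0,0.0437],"turn":0},{"jaw":1,"slide":[-0.0077,0,0.0485],"turn":0},{"jaw":1,"slide":[-0.0084,0,0.053],"turn":0}]'

```text
t: 20.2
tcp_pos: [0.4403, 0.1936, 0.1356]
ee_rot: [-0.705, 0.055, -0.055, 0.705]
ft_force: [0.7, 0.3, -6.8]
finger_gap: 0.267
```

>>> send_rows --commands '[{"jaw":1,"slide":[-0.0007,0,0.0043],"turn":0},{"jaw":1,"slide":[-0.0013,0,0.0084],"turn":0},{"jaw":1,"slide":[-0.0019,0,0.0123],"turn":0},{"jaw":1,"slide":[-0.0025,0,0.0159],"turn":0},{"jaw":1,"slide":[-0.003,0,0.0193],"turn":0},{"jaw":1,"slide":[-0.0035,0,0.0224],"turn":0},{"jaw":1,"slide":[-0.004,0,0.0252],"turn":0},{"jaw":1,"slide":[-0.0044,0,0.0278],"turn":0},{"jaw":1,"slide":[-0.0048,0,0.0301],"turn":0},{"jaw":1,"slide":[-0.0051,0,0.0322],"turn":0}]'

```text
t: 21.2
tcp_pos: [0.4403, 0.226, 0.1357]
ee_rot: [-0.705, 0.055, -0.055, 0.705]
ft_force: [-0.9, 0.2, -6.4]
finger_gap: 0.271
```

>>> send_rows --commands '[{"jaw":1,"slide":[-0.0003,0,0.0018],"turn":0},{"jaw":1,"slide":[-0.0005,0,0.0034],"turn":0},{"jaw":1,"slide":[-0.0007,0,0.0047],"turn":0},{"jaw":1,"slide":[-0.0009,0,0.0058],"turn":0},{"jaw":1,"slide":[-0.0011,0,0.0067],"turn":0},{"jaw":1,"slide":[-0.0012,0,0.0074],"turn":0},{"jaw":1,"slide":[-0.0012,0,0.0079],"turn":0},{"jaw":1,"slide":[-0.0013,0,0.0082],"turn":0},{"jaw":1,"slide":[-0.0013,0,0.0084],"turn":0},{"jaw":1,"slide":[-0.0014,0,0.0085],"turn":0}]'

```text
t: 22.2
tcp_pos: [0.4402, 0.2344, 0.1357]
ee_rot: [-0.705, 0.055, -0.055, 0.705]
ft_force: [0.1, 0.4, -6.7]
finger_gap: 0.266
```

```bash
python3 meas.py pics/r6 2; python3 to.py .4403 .2345 .1356 -.155; python3 - <<'E'
from h import *
s=cv2.imread("pics/r6_1.png");t=grab_frame("top");cv2.imwrite("pics/t6.png",t)
a=cv2.resize(s[150:310,290:490],(800,640))[:,:];b=cv2.resize(t[90:250,200:400],(800,640))
cv2.imwrite("pics/f6.png",cv2.resize(np.hstack([a,b]),(800,320)))
E
```

```text
t 22.2 tcp [0.4402 0.2344 0.1357] yaw -0.1551 qd 0.004 y_mm 3.2 dv 0.3 area 414 438.0
t 22.25 tcp [0.4402 0.2344 0.1357] yaw -0.1551 qd 0.003 y_mm 3.2 dv 0.3 area 417 438.0
t 22.3 tcp [0.4402 0.2344 0.1357] yaw -0.155 ydir [ 0.  0. -1.] F [-0.9 -0.3 -6.7] gap 0.274 q [-1.04  0.33  0.52  2.08 -0.23  0.79 -0.54] qdmax 0.001
slide [0.0001 0.0001 0.0001] turn -0.0
```

View pics/f6.png

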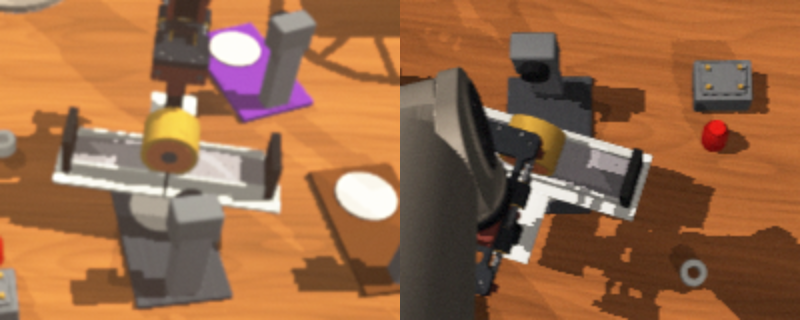

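Over the station: the hub sits at the line in the left panel at (170,157), the grey camera post is clear of the carrier, and the bystanders look undisturbed. One cross-check of the pad centre from the scene camera, then hold.

```bash
python3 - <<'E'
from h import *
cs=calibration("scene");s=cv2.imread("pics/s2.png")
# predicted pad mask vs white pixels: best offset over the pad outline's left part
m=s.min(2)>150;m[:, :345]=0;m[:,395:]=0;m[:235]=0;m[275:]=0
ct=max(cv2.findContours(m.astype(np.uint8),cv2.RETR_EXTERNAL,cv2.CHAIN_APPROX_NONE)[0],key=len)[:,0]
P=np.array([p2w(cs,c,.014)[:2] for c in ct])
from scipy.optimize import least_squares
r=least_squares(lambda q:np.hypot(*(P-q).T)-.039,[.543,.218],loss="soft_l1",f_scale=.001);print(r.x.round(4),np.sort(abs(r.fun*1e3)).round(1)[::8])
E
```

```text
[0.5426 0.2185] [ 0.   0.2  0.5  0.8  1.   1.3  2.   2.7  6.3  9.5 12.7 15.8 18.6 25.1
 26.8 29.3]
```

The two cameras agree on the pad to under 1 mm, and the ferrule is within about 2 mm of it. Holding for 8 s.

>>> send_rows --commands '[{"jaw":1,"slide":[0,0,0],"turn":0},{"jaw":1,"slide":[0,0,0],"turn":0},{"jaw":1,"slide":[0,0,0],"turn":0},{"jaw":1,"slide":[0,0,0],"turn":0},{"jaw":1,"slide":[0,0,0],"turn":0},{"jaw":1,"slide":[0,0,0],"turn":0},{"jaw":1,"slide":[0,0,0],"turn":0},{"jaw":1,"slide":[0,0,0],"turn":0},{"jaw":1,"slide":[0,0,0],"turn":0},{"jaw":1,"slide":[0,0,0],"turn":0}]'

```text
t: 23.35
tcp_pos: [0.4402, 0.2344, 0.1357]
ee_rot: [-0.705, 0.055, -0.055, 0.705]
ft_force: [1.3, 0.3, -7.3]
finger_gap: 0.274
```

>>> send_rows --commands '[{"jaw":1,"slide":[0,0,0],"turn":0},{"jaw":1,"slide":[0,0,0],"turn":0},{"jaw":1,"slide":[0,0,0],"turn":0},{"jaw":1,"slide":[0,0,0],"turn":0},{"jaw":1,"slide":[0,0,0],"turn":0},{"jaw":1,"slide":[0,0,0],"turn":0},{"jaw":1,"slide":[0,0,0],"turn":0},{"jaw":1,"slide":[0,0,0],"turn":0},{"jaw":1,"slide":[0,0,0],"turn":0},{"jaw":1,"slide":[0,0,0],"turn":0}]'

```text
t: 24.35
tcp_pos: [0.4402, 0.2345, 0.1357]
ee_rot: [-0.705, 0.055, -0.055, 0.705]
ft_force: [0.6, 0.8, -7.5]
finger_gap: 0.268
```

>>> send_rows --commands '[{"jaw":1,"slide":[0,0,0],"turn":0},{"jaw":1,"slide":[0,0,0],"turn":0},{"jaw":1,"slide":[0,0,0],"turn":0},{"jaw":1,"slide":[0,0,0],"turn":0},{"jaw":1,"slide":[0,0,0],"turn":0},{"jaw":1,"slide":[0,0,0],"turn":0},{"jaw":1,"slide":[0,0,0],"turn":0},{"jaw":1,"slide":[0,0,0],"turn":0},{"jaw":1,"slide":[0,0,0],"turn":0},{"jaw":1,"slide":[0,0,0],"turn":0}]'

```text
t: 25.35
tcp_pos: [0.4402, 0.2344, 0.1356]
ee_rot: [0.705, -0.055, 0.055, -0.705]
ft_force: [0.7, 0.3, -6.6]
finger_gap: 0.269
```

>>> send_rows --commands '[{"jaw":1,"slide":[0,0,0],"turn":0},{"jaw":1,"slide":[0,0,0],"turn":0},{"jaw":1,"slide":[0,0,0],"turn":0},{"jaw":1,"slide":[0,0,0],"turn":0},{"jaw":1,"slide":[0,0,0],"turn":0},{"jaw":1,"slide":[0,0,0],"turn":0},{"jaw":1,"slide":[0,0,0],"turn":0},{"jaw":1,"slide":[0,0,0],"turn":0},{"jaw":1,"slide":[0,0,0],"turn":0},{"jaw":1,"slide":[0,0,0],"turn":0}]'

```text
t: 26.35
tcp_pos: [0.4402, 0.2344, 0.1356]
ee_rot: [-0.705, 0.055, -0.055, 0.705]
ft_force: [0.1, -0.1, -7.1]
finger_gap: 0.267
```

```bash
python3 meas.py pics/r7 1
```

```text
t 26.35 tcp [0.4402 0.2344 0.1356] yaw -0.155 qd 0.001 y_mm 3.4 dv 0.3 area 416 438.0
```

>>> send_rows --commands '[{"jaw":1,"slide":[0,0,0],"turn":0},{"jaw":1,"slide":[0,0,0],"turn":0},{"jaw":1,"slide":[0,0,0],"turn":0},{"jaw":1,"slide":[0,0,0],"turn":0},{"jaw":1,"slide":[0,0,0],"turn":0},{"jaw":1,"slide":[0,0,0],"turn":0},{"jaw":1,"slide":[0,0,0],"turn":0},{"jaw":1,"slide":[0,0,0],"turn":0},{"jaw":1,"slide":[0,0,0],"turn":0},{"jaw":1,"slide":[0,0,0],"turn":0}]'

```text
t: 27.4
tcp_pos: [0.4402, 0.2345, 0.1357]
ee_rot: [-0.705, 0.055, -0.055, 0.705]
ft_force: [-0.1, -0.8, -7.3]
finger_gap: 0.275
```

>>> send_rows --commands '[{"jaw":1,"slide":[0,0,0],"turn":0},{"jaw":1,"slide":[0,0,0],"turn":0},{"jaw":1,"slide":[0,0,0],"turn":0},{"jaw":1,"slide":[0,0,0],"turn":0},{"jaw":1,"slide":[0,0,0],"turn":0},{"jaw":1,"slide":[0,0,0],"turn":0},{"jaw":1,"slide":[0,0,0],"turn":0},{"jaw":1,"slide":[0,0,0],"turn":0},{"jaw":1,"slide":[0,0,0],"turn":0},{"jaw":1,"slide":[0,0,0],"turn":0}]'

```text
t: 28.4
tcp_pos: [0.4402, 0.2345, 0.1356]
ee_rot: [-0.705, 0.055, -0.055, 0.705]
ft_force: [1.2, 0.1, -6.5]
finger_gap: 0.272
```

>>> send_rows --commands '[{"jaw":1,"slide":[0,0,0],"turn":0},{"jaw":1,"slide":[0,0,0],"turn":0},{"jaw":1,"slide":[0,0,0],"turn":0},{"jaw":1,"slide":[0,0,0],"turn":0},{"jaw":1,"slide":[0,0,0],"turn":0},{"jaw":1,"slide":[0,0,0],"turn":0},{"jaw":1,"slide":[0,0,0],"turn":0},{"jaw":1,"slide":[0,0,0],"turn":0},{"jaw":1,"slide":[0,0,0],"turn":0},{"jaw":1,"slide":[0,0,0],"turn":0}]'

```text
t: 29.4
tcp_pos: [0.4402, 0.2344, 0.1357]
ee_rot: [-0.705, 0.055, -0.055, 0.705]
ft_force: [-0.1, -0.2, -6.0]
finger_gap: 0.267
```

>>> send_rows --commands '[{"jaw":1,"slide":[0,0,0],"turn":0},{"jaw":1,"slide":[0,0,0],"turn":0},{"jaw":1,"slide":[0,0,0],"turn":0},{"jaw":1,"slide":[0,0,0],"turn":0},{"jaw":1,"slide":[0,0,0],"turn":0},{"jaw":1,"slide":[0,0,0],"turn":0},{"jaw":1,"slide":[0,0,0],"turn":0},{"jaw":1,"slide":[0,0,0],"turn":0},{"jaw":1,"slide":[0,0,0],"turn":0},{"jaw":1,"slide":[0,0,0],"turn":0}]'

```text
t: 30.4
tcp_pos: [0.4402, 0.2345, 0.1357]
ee_rot: [-0.705, 0.055, -0.055, 0.705]
ft_force: [-0.1, 0.0, -7.2]
finger_gap: 0.273
```

```bash
python3 meas.py pics/r8 1
```

```text
t 30.4 tcp [0.4402 0.2345 0.1357] yaw -0.155 qd 0.002 y_mm 3.2 dv 0.3 area 417 438.0
```

The ferrule stayed put for over 8 s. Handing in.

```bash
python3 -c "from cell import *;print(finish_job())"
```

```text
the job is handed in; nothing more can be done
None
```

The job is handed in, with the arm still holding the carrier in the air at the inspection station. It took about 30 s of the 72 s allowed.

- **Roll:** I gripped the black post and lifted the carrier 85 mm. A short back-and-forth move along the track then rolled the ferrule from its stop to the middle line, where it rested for about 2.7 s before the carry.
- **Carry:** I moved the carrier smoothly to the dark grey station in two gentle legs. The ferrule read 3–5 mm from the line each time I checked, at the start, between the legs and at the end. I took no pictures during the moves. I did not see it reach a stop after the roll, though the roll itself ran between pictures.
- **Final hold:** Over the 8 s hold it read 3.2, 3.4 and 3.2 mm from the line, so it was not moving. About 2 mm of that is probably camera bias, since the ferrule read 87 mm at its stop, where it should read 85.
- **Position over the pad:** By arm position the ferrule's middle is about 2 mm from the pad's centre and 140 mm above the bench. The two cameras agreed on the pad to under 1 mm, once the camera post was excluded from a first scene reading that was 13 mm out.
- **Other things on the bench:** I did not touch the bystanders, and they looked undisturbed in the last picture I viewed.

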